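# Load the seized coffee pot on the castor dolly and wheel it onto the inspection mark

### The job

Stand the copper coffee pot upright in the tray of the little dolly, setting it down rather than dropping it. Then push the dolly forwards, front castors leading and wheels on the counter, until both castors have swung round to trail straight well before it gets to the mark, and steer it on so that it stops inside the rectangle inlaid in the counter, square to it, with the castors still trailing straight and the pot standing in the tray. Leave everything else on the counter where it is and let go.

Things in the scene. Friction and masses are not known exactly. Their poses are not given: they have to be found in the camera images.
- caddy: The dolly: a low aluminium tray on four 25 mm wheels, 230 mm long over all, 130 wide, about 0.7 kg, level. Origin on the counter under its middle; x to its front, y to its left, z up. In front of the tray a cross beam (x 96 to 116, y +-65, top z 40 mm) carries two free swivel castors, pivots at x 106, y +-55 mm. It rolls at about 0.5 N and stays where it is left.
- push_bar (a point): Middle of the dolly's rubber push bar, 109 mm behind the dolly's origin, 112 mm above the counter. The bar is level, across the dolly, 110 mm long, 12 thick (along the dolly's x), 16 high (z 104 to 120 mm), free from above; two thin posts 45 mm to either side of its middle carry it from the rear of the tray.
- tray (a point): A good spot for the pot, on the tray floor: 10 mm ahead of the dolly's origin, 40 mm above the counter, axes as the dolly's. Floor inside: dolly x -85 to 77, y +-56 mm; lip up to z 50 mm. A pot here, handle to the dolly's front, leaves room for fingers at the push bar.
- rear_axle (a point): Midway between the two fixed rear wheels, which roll only along the dolly's x: 64 mm behind the dolly's origin, 12.5 mm above the counter; wheels 47 mm to either side.
- castor_l_wheel (a point): Centre of the left front castor's wheel, 12.5 mm above the counter. It swings round its pivot (dolly x 106, y 55 mm) at a trail of 16 mm; trailing straight, it lies at dolly x 90, y 55 mm. It starts turned 45 to 145 degrees away from that, and takes some 60 mm of forward rolling to swing in.
- castor_r_wheel (a point): The same for the right front castor: pivot at dolly x 106, y -55 mm; trailing straight, its wheel lies at dolly x 90, y -55 mm.
- mark: The mark: a flat rectangle outlined in dark steel strip 8 mm wide inlaid in the counter (nothing to bump over), 270 x 170 mm inside. Origin at its middle, level with the counter; x along its length, the way the dolly is to head, away from where it starts. The coffee pot may stand on it at the start.
- coffee_pot: The closed copper coffee pot, 118 mm high, about 0.3 kg, upright. Origin at the centre of its underside. Round belly 72 mm across at z 20; straight neck 44 mm across from z 64 to 104, then a low lid with a knob. Loop handle on its +y side, out to 62 mm from the axis, z 18 to 68; spout on the -y side, out to 47 mm, up to z 63. Grasp the neck from above, across x.
- clay_pot: Black clay pot, 120 mm across, 105 mm high; origin at the centre of its underside. Leave alone.
- molcajete: Dark basalt mortar on three feet with its pestle, 136 mm across, 110 mm high; origin at its underside. Leave alone.
- tin_frame: Punched tin picture frame on an easel foot, 130 mm wide, 165 mm high; origin at its underside. Leave alone.
- bottle: Amber glass bottle, 68 mm across, 190 mm high; origin at its underside. Leave alone.
- mug: White mug, 76 mm across, 80 mm high, handle at +y; origin at its underside. Leave alone.
- stamp: Wooden hand stamp, 42 mm across, 72 mm high; origin at its underside. Leave alone.
- parcel: Cardboard parcel, 120 x 160 x 70 mm; origin at its underside. Leave alone.

How it is judged:
On the way, in this order (a step that is already met when the one before it is completed fails the run):
1. the coffee pot stands upright in the dolly's tray, let go (x of coffee_pot in the frame of caddy between -0.07 and 0.06 m and y of coffee_pot in the frame of caddy between -0.045 and 0.045 m and z of coffee_pot in the frame of caddy between 0.034 and 0.048 m and angle between coffee_pot's own z axis and vertical below 0.12 rad and contact force between the fingers and coffee_pot below 0.1 N), for 0.3 s.
2. pushed forwards, both castors trail straight (within 6 mm sideways) while the dolly's middle is still more than 60 mm from the mark's middle (x of each of castor_l_wheel, castor_r_wheel in the frame of caddy below 0.096 m and y of castor_l_wheel in the frame of caddy between 0.049 and 0.061 m and y of castor_r_wheel in the frame of caddy between -0.061 and -0.049 m and horizontal distance between caddy and mark above 0.06 m), for 0.1 s.
At the end, for the whole second after the job is handed in: The dolly stands at rest inside the mark (middle within 25 mm of the mark's middle along and across, within 0.18 rad of square), both castor wheels behind their pivots and within 6 mm sideways of trailing straight (about 22 degrees), and the coffee pot stands upright in the tray (x of caddy in the frame of mark between -0.025 and 0.025 m and y of caddy in the frame of mark between -0.025 and 0.025 m and angle between the x axis of caddy and the x axis of mark, either way round below 0.18 rad and linear speed of each of caddy, coffee_pot below 0.01 m/s and x of each of castor_l_wheel, castor_r_wheel in the frame of caddy below 0.096 m and y of castor_l_wheel in the frame of caddy between 0.049 and 0.061 m and y of castor_r_wheel in the frame of caddy between -0.061 and -0.049 m and x of coffee_pot in the frame of caddy between -0.07 and 0.06 m and y of coffee_pot in the frame of caddy between -0.045 and 0.045 m and z of coffee_pot in the frame of caddy between 0.034 and 0.048 m and angle between coffee_pot's own z axis and vertical below 0.12 rad); the robot touches nothing.
It fails at once if the dolly is lifted off its wheels or tipped (height (world z) of caddy above 0.012 m or angle between caddy's own z axis and vertical above 0.15 rad).
It fails at once if the coffee pot is dropped from more than 20 mm above the tray (height (world z) of coffee_pot above 0.062 m and contact force between each of the fingers, the arm and coffee_pot below 0.02 N).
It fails at once if another thing on the counter is shifted by more than 25 mm (distance of any of clay_pot, molcajete, tin_frame, bottle, mug, stamp, parcel from where it was at the start of the episode above 0.025 m).
It also fails if it takes over 64 s, if anything falls off the work surface, if the arm or the gripper's body presses on something with over 40 N, if the wrist force passes 120 N, or if a joint passes its speed limit or range.

### The arm

A 6-joint arm with a two-finger parallel gripper is mounted at the origin on the work surface. World frame = base frame: x ahead of the robot, y to its left, z up, the work surface at z = 0. Lengths are in m, angles in rad, forces in N, time in s.
With the tool pointing down it reaches from about 0.275 to 0.825 m from the base axis. Payload 4.9 kg.
Tool frame: the origin (TCP) lies midway between the tips of the shut fingers; the grasp point (between the pads) lies 19 mm behind it (grip_point_offset is the distance from the TCP to the grasp point, in m); z points along the fingers, x is the direction in which the jaws open and shut, and the axes are right-handed (so a half turn about z gives the same grasp; the last joint's range is limited). The gripper opens to 85 mm and grips with 20 to 120 N. Pads are 22 mm wide; open, the fingers measure 114 mm over their backs; the gripper's body (76 mm by 85 mm) begins 54 mm behind the grasp point. The pads swing forward as they close: fully open they stand 13 mm farther back than shut.
Start: joints at [-1.406, 0.326, -0.193, 1.052, 0, 1.437], TCP at [0.162, -0.526, 0.205] pointing down, gripper open.
Joint ranges: [-2.65, 2.65], [-0.97, 1.79], [-1.3, 1.35], [-1.93, 2.1], [-1.47, 1.37], [-3.14, 3.14]. Speed limits (rad/s): [2.57, 2.57, 3.14, 3.14, 3.14, 3.14].

### API

Orientations are given as a rotation vector (axis times angle).
In Python, from cell import * gives the robot as it stands. Calls block until the motion is done:
- movep(position, orientation): joint-space move of the TCP to a pose.
- move_l(position, velocity=0.15, rot=None, until_force=None): straight line of the TCP; rot=None keeps the orientation; velocity is the mean speed in m/s. With until_force (N) it stops when the force on the tool has changed by that much, and returns True; else False.
- set_joints(angles): joint-space move.
- let_go() and grab(newtons=None): open the fingers fully, or close them until they stop; newtons is the grip in N (None keeps the last).
- sleep(seconds).
- ik(position, orientation): joint angles nearest the present ones, or None.
- get_state(): the state.
- grab_frame(name): name is "scene" or "top" or "wrist"; returns a dict with "img" (480x640x3 uint8, red, green, blue), "fx", "fy", "cx", "cy" (pixels), "cam_to_world" (4x4, takes a point from camera to world coordinates); the wrist camera has in their place "T_tool_cam" (4x4, takes a point from camera to tool coordinates, whose origin is the TCP and whose axes are the tool frame's). Camera axes: x right, y down, z forward; pixel columns grow to the right and rows downward; lengths in m; the calibration is good to about 2 mm. A picture is of the moment at which its call begins: read the wrist's pose just before it. There is no depth.
A pose or a line that the arm cannot do raises MotionError and nothing moves.
- sign_off(): hands the job in, once; it reports no verdict.
Trained networks look in the newest picture that a camera, given by its name, has taken for a name from the list of things; names that differ only in an ending like _2 or _b are one class to them, and where a whole thing is asked for, a point or a joint stands for the part that bears it (a point fixed in the world has none). Each returns a list of dicts, best first, with "score" (0 to 1); they miss things now and then, are a little off and sometimes report something else, mostly with a low value. They report only what shows in the picture. A call takes as long as a camera call.
- spot_in(camera, name): "centre" ([column, row] in pixels, amid what is visible of it).
- silhouettes(camera, name): "mask" (480x640 bool, what is visible of it) and "centre" ([column, row] in pixels, amid what is visible of it).
- tip_of(camera, name): "centre" ([column, row] in pixels: a listed point, or the origin of a listed thing).
The state is a dict: "clock": time; "q": joint angles; "joint_velocities": joint speeds; "tau": joint torques, N m; "position": TCP position; "eef_rot": TCP orientation; "contact_force": force on the tool from outside, world axes, zero at the start; "wrist_torque": the same for the moment, N m; "finger_gap": opening from 0.0 (shut) to 1.0 (fully open).
Only numpy, scipy, OpenCV 4.12 (cv2) and the standard library are available. Lean on these libraries where they do the work, as an engineer would, in place of code of your own. Each camera call takes 0.05 s, during which the arm holds its last target.

## Working session

There is one attempt and no reset: what is moved stays moved. The work goes in short steps, each a Python script; the robot and the scene stay as the last script left them, time stands still between calls to the robot, and variables do not carry over. Pictures are saved under pics/ and viewed, and the job is handed in when it is done.

```bash
ls; mkdir -p pics; cat > h.py <<'E'
from cell import *
import numpy as np, cv2
from scipy.spatial.transform import Rotation as R
def snap(n,fn):
    f=grab_frame(n)
    if 'T_tool_cam' in f:
        s=get_state(); T=np.eye(4);T[:3,:3]=R.from_rotvec(s['eef_rot']).as_matrix();T[:3,3]=s['position']
        f['cam_to_world']=T@np.array(f['T_tool_cam'])
    cv2.imwrite('pics/'+fn+'.png',f['img'][:,:,::-1]); return f
def px2w(f,px,z):
    T=np.array(f['cam_to_world']); d=T[:3,:3]@np.array([(px[0]-f['cx'])/f['fx'],(px[1]-f['cy'])/f['fy'],1])
    o=T[:3,3]; return o+d*(z-o[2])/d[2]
def w2px(f,p):
    T=np.linalg.inv(np.array(f['cam_to_world'])); c=T[:3,:3]@np.array(p)+T[:3,3]
    return np.array([f['fx']*c[0]/c[2]+f['cx'],f['fy']*c[1]/c[2]+f['cy']])
E
python3 - <<'E'
from h import *
for n in ['scene','top']:
    f=snap(n,n+'0'); print(n,np.array(f['cam_to_world'])[:3,3].round(3))
    for k,z in [('caddy',0),('push_bar',.112),('tray',.04),('rear_axle',.0125),('castor_l_wheel',.0125),('castor_r_wheel',.0125),('mark',0),('coffee_pot',0),('clay_pot',0),('molcajete',0),('tin_frame',0),('bottle',0),('mug',0),('stamp',0),('parcel',0)]:
        for d in tip_of(n,k)[:2]:
            print(k,np.round(d['centre'],1),round(d['score'],2),px2w(f,d['centre'],z).round(3))
print(get_state()['clock'],get_state()['eef_rot'])
E
```

```text
pics
scene [1.469 0.06  1.038]
caddy [266.3 246.9] 0.98 [ 0.516 -0.208  0.   ]
caddy [332.9 324.7] 0.28 [ 0.747 -0.01   0.   ]
push_bar [225.2 206.4] 0.95 [ 0.488 -0.309  0.112]
tray [266.7 234.5] 0.9 [ 0.509 -0.205  0.04 ]
rear_axle [239.1 237.6] 0.73 [ 0.5   -0.283  0.012]
rear_axle [299.4 257. ] 0.62 [ 0.555 -0.114  0.012]
castor_l_wheel [239.6 202.6] 0.65 [ 0.363 -0.311  0.012]
castor_r_wheel [300.2 256.4] 0.54 [ 0.552 -0.112  0.012]
castor_r_wheel [239.7 200.4] 0.37 [ 0.354 -0.313  0.012]
coffee_pot [369.3 266.2] 0.97 [0.559 0.066 0.   ]
clay_pot [332.3 323. ] 0.74 [ 0.742 -0.012  0.   ]
molcajete [233.9 316.1] 0.56 [ 0.743 -0.244  0.   ]
tin_frame [444.5 337.6] 0.59 [0.759 0.246 0.   ]
bottle [540.3 231.1] 0.72 [0.391 0.524 0.   ]
mug [452.6 204.2] 0.77 [0.303 0.293 0.   ]
stamp [238.2 205. ] 0.51 [ 0.36  -0.317  0.   ]
parcel [140.2 256.3] 0.83 [ 0.578 -0.529  0.   ]
parcel [241.3 234.3] 0.17 [ 0.475 -0.284  0.   ]
top [ 0.265 -0.039  1.952]
caddy [382.8 256. ] 0.61 [ 0.507 -0.221  0.   ]
push_bar [422.6 256.6] 0.97 [ 0.489 -0.33   0.112]
tray [376.6 254.1] 0.55 [ 0.508 -0.199  0.04 ]
rear_axle [398.3 260.7] 0.68 [ 0.49  -0.269  0.012]
mark [294.  246.8] 0.28 [0.542 0.061 0.   ]
coffee_pot [291.9 246.3] 0.59 [0.543 0.068 0.   ]
coffee_pot [398.5 258.9] 0.38 [ 0.497 -0.271  0.   ]
clay_pot [316.6 183.6] 0.71 [ 0.748 -0.014 -0.   ]
clay_pot [239.7 182.7] 0.21 [0.756 0.237 0.   ]
molcajete [387. 185.] 0.66 [ 0.739 -0.242  0.   ]
tin_frame [237.7 182.3] 0.91 [0.757 0.243 0.   ]
tin_frame [379.6 255.1] 0.35 [ 0.51  -0.211  0.   ]
bottle [292.  245.9] 0.73 [0.545 0.068 0.   ]
bottle [147.5 295.5] 0.6 [0.393 0.529 0.   ]
mug [224.5 320.9] 0.9 [0.309 0.283 0.   ]
stamp [412.4 309.7] 0.58 [ 0.336 -0.309  0.   ]
stamp [373.8 256. ] 0.4 [ 0.508 -0.193  0.   ]
parcel [479.4 234.8] 0.81 [ 0.57  -0.531  0.   ]
1.6 [-2.52737051e+00  1.86600762e+00 -1.13211713e-05]
```

View pics/scene0.png

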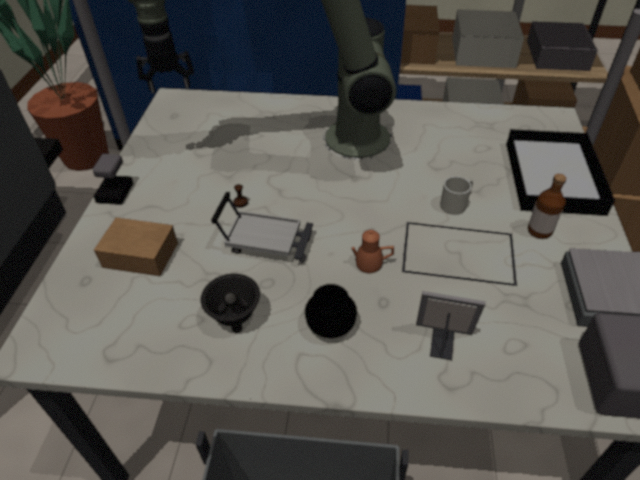

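View pics/top0.png

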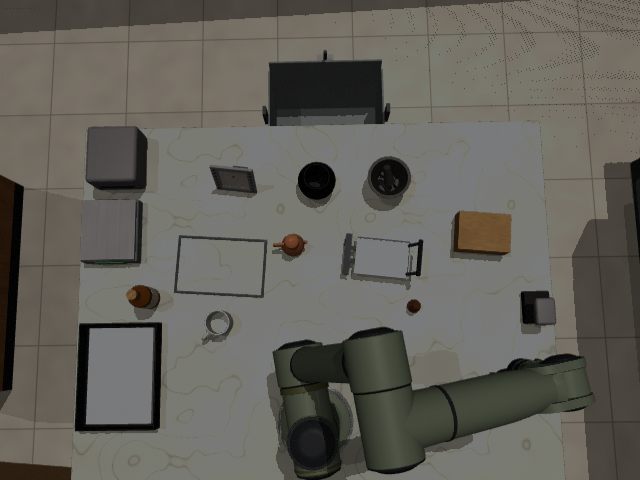

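The scene view shows the pot at (370,253), handle to the right (+y world). The dolly is at (265,235), bar on the left and castors on the right. The mark is at (404–515, 225–281). In the top view the mark spans (177–266, 237–296). Next I'll measure the mark and dolly more precisely.

```bash
python3 - <<'E'
from h import *
f=snap('top','top1'); g=snap('scene','scene1')
im=f['img'][:,:,::-1]
a=cv2.resize(im[225:305,165:320],None,fx=5,fy=5,interpolation=cv2.INTER_CUBIC)
b=cv2.resize(im[220:290,330:440],None,fx=6,fy=6,interpolation=cv2.INTER_CUBIC)
cv2.imwrite('pics/a.png',a);cv2.imwrite('pics/b.png',b)
c=cv2.resize(g['img'][180:300,200:530,::-1],None,fx=2.4,fy=2.4,interpolation=cv2.INTER_CUBIC);cv2.imwrite('pics/c.png',c)
for n,ff in (('top',f),('scene',g)):
    for k in ['mark','caddy']:
        for d in silhouettes(n,k)[:2]:
            m=d['mask']; 
            r=cv2.minAreaRect(np.argwhere(m)[:,::-1].astype(np.float32)); print(n,k,d['score'],d['centre'],m.sum(),r)
    for k in ['mark']: print([ (d['centre'],d['score']) for d in spot_in(n,k)[:2]])
# mark: dark pixels in top roi
E
```

```text
top mark 0.97 [221.4, 237.3] 720 ((220.14926147460938, 265.8138427734375), (90.0278549194336, 58.18805694580078), 3.1798298358917236)
top caddy 0.83 [382.1, 256.8] 2704 ((382.14410400390625, 256.1264343261719), (78.38382720947266, 41.1860237121582), 4.39870548248291)
[([213.9, 293.1], 0.92)]
scene mark 0.61 [483.1, 278.8] 581 ((460.95123291015625, 253.43902587890625), (116.17396545410156, 52.7862663269043), 6.34019136428833)
scene mark 0.51 [372.2, 252.1] 1047 ((370.1637268066406, 251.45574951171875), (36.40589904785156, 39.7924919128418), 41.18592834472656)
scene caddy 0.66 [264.3, 233.2] 3217 ((260.58148193359375, 232.49420166015625), (101.84325408935547, 55.29057312011719), 20.70903968811035)
[([473.6, 278.0], 0.79), ([136.2, 243.6], 0.4)]
```

```bash
python3 - <<'E'
import cv2
E
ls pics
```

```text
a.png
b.png
c.png
scene0.png
scene1.png
top0.png
top1.png
```

View pics/a.png

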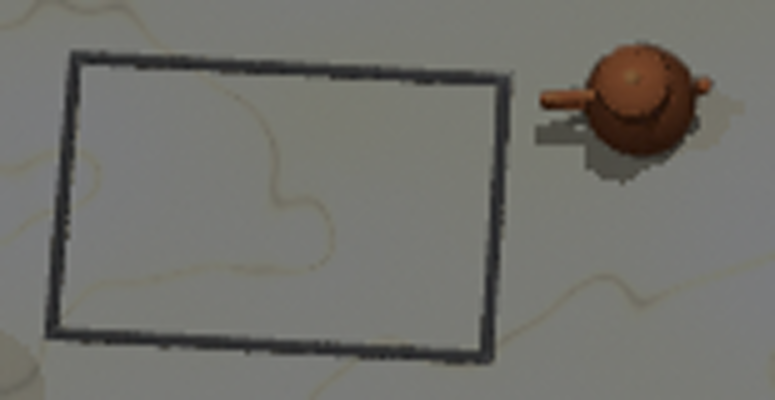

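View pics/b.png

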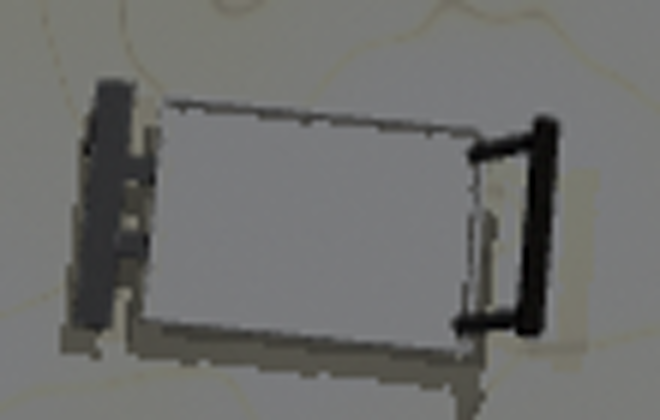

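View pics/c.png

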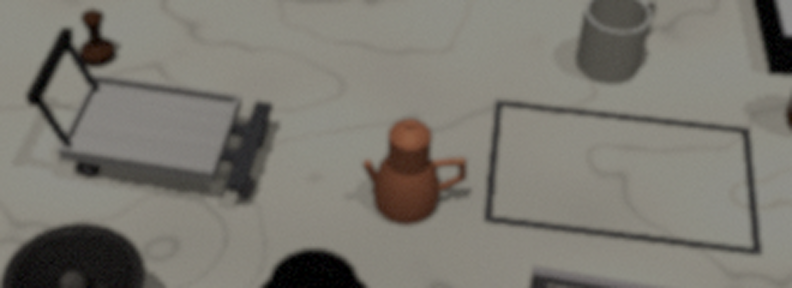

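```bash
python3 - <<'E'
from h import *
f=snap('top','top2')
C=[px2w(f,(x/5+165-.4,y/5+225-.4),0) for x,y in [(72,52),(510,75),(490,362),(47,338)]]
C=np.array(C)[:,:2]; print(C.round(3)); print('centre',C.mean(0).round(4))
d=(C[0]-C[1]+C[3]-C[2])/2; print('len',np.linalg.norm(d),'head',np.arctan2(d[1],d[0]))
g=snap('scene','s2')
S=np.array([px2w(g,(x/2.4+200-.3,y/2.4+180-.3),0)[:2] for x,y in [(498,102),(748,130),(758,250),(488,219)]])
print(S.round(3),S.mean(0).round(4)); d=(S[1]-S[0]+S[2]-S[3])/2; print(np.linalg.norm(d),np.arctan2(d[1],d[0]))
b=lambda x,y,z:px2w(f,(x/6+330-.4,y/6+220-.4),z)[:2]
L=b(545,120,.12);Rr=b(531,333,.12); # L?
print('bar ends',L,Rr,(L+Rr)/2)
bm=np.array([b(*p,.04) for p in [(98,80),(135,82),(110,328),(76,325)]]);print('beam',bm.mean(0),bm)
tr=np.array([b(*p,.05) for p in [(165,102),(480,132),(468,355),(145,320)]]);print('tray',tr.mean(0),tr)
v=bm.mean(0)-(L+Rr)/2;print('head',np.arctan2(v[1],v[0]),np.linalg.norm(v)); w=Rr-L;print(np.arctan2(w[1],w[0])+np.pi/2)
for x in((640,65),): print('pot knob',px2w(f,(635/5+165-.4,78/5+225-.4),.115))
E
```

```text
[[0.587 0.432]
 [0.567 0.149]
 [0.383 0.163]
 [0.402 0.445]]
centre [0.4846 0.2973]
len 0.2833355694473994 head 1.5007097166822236
[[0.388 0.164]
 [0.409 0.444]
 [0.585 0.43 ]
 [0.567 0.152]] [0.4873 0.2974]
0.2796763649254921 1.50314585926793
bar ends [ 0.53987411 -0.32448313] [ 0.43325255 -0.31327947] [ 0.48656333 -0.3188813 ]
beam [ 0.51207279 -0.106496  ] [[ 0.57716133 -0.1043949 ]
 [ 0.57575432 -0.12373151]
 [ 0.44676208 -0.10772141]
 [ 0.44861344 -0.09013618]]
tray [ 0.49661839 -0.21415904] [[ 0.5633088  -0.13863781]
 [ 0.54465555 -0.30150305]
 [ 0.42885345 -0.29099633]
 [ 0.44965576 -0.12549899]]
head 1.451259589696081 0.21391177689461824
4.6076944497681165
pot knob [0.54563234 0.06258369 0.115     ]
```

```bash
cat >> h.py <<'E'
def rv(psi): return (R.from_euler('z',psi)*R.from_euler('x',np.pi)).as_rotvec()
E
python3 - <<'E'
from h import *
for p,psi in [((.548,.065,.2),.05),((.548,.065,.071),.05),((.5,-.2,.115),-.116),((.487,-.319,.093),1.454),((.487,-.319,.093),1.454-np.pi),((.48,.13,.093),1.5-np.pi),((.48,.13,.093),1.5)]:
    q=ik(p,rv(psi)); print(p,psi,None if q is None else np.round(q,2))
movep((.548,.065,.2),rv(.05))
f=snap('wrist','w1')
for n in ['coffee_pot']: print([(d['centre'],d['score'],px2w(f,d['centre'],0)) for d in tip_of('wrist',n)[:2]])
print(w2px(f,(.548,.065,.118)),get_state()['clock'])
E
```

```text
(0.548, 0.065, 0.2) 0.05 [-0.02  0.33 -0.2   1.04  0.    1.51]
(0.548, 0.065, 0.071) 0.05 [-0.02  0.46 -0.37  0.74  0.    1.51]
(0.5, -0.2, 0.115) -0.116 [-0.52  0.38 -0.36  0.83  0.    1.17]
(0.487, -0.319, 0.093) 1.454 [-0.71  0.48 -0.26  0.83  0.   -0.59]
(0.487, -0.319, 0.093) -1.6875926535897932 [-0.71  0.48 -0.26  0.83  0.    2.55]
(0.48, 0.13, 0.093) -1.6415926535897931 [ 0.12  0.34 -0.49  0.74  0.   -2.95]
(0.48, 0.13, 0.093) 1.5 [ 0.12  0.34 -0.49  0.74  0.    0.19]
[([312.3, 201.3], 0.82, array([0.54583567, 0.06196488, 0.        ]))]
[314.87637837 233.23405672] 4.7
```

View pics/w1.png

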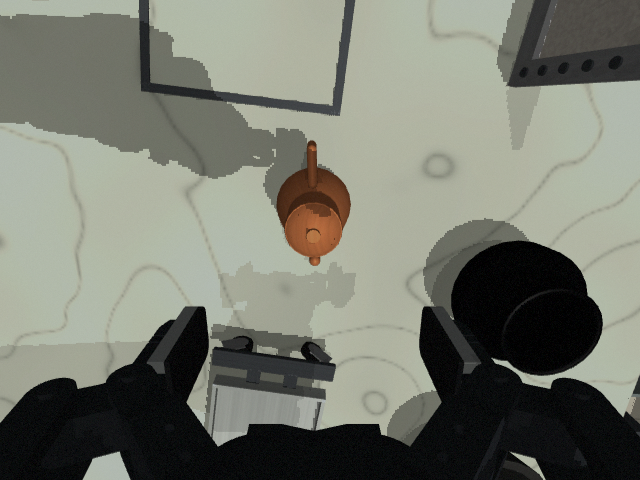

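The wrist view confirms the pot: knob at (313,235), handle pointing up the image along +y. Both castors are turned out at (238,344) and (318,352). I'll grasp the neck.

```bash
python3 - <<'E'
from h import *
move_l((.547,.063,.073),.12)
grab(40); s=get_state(); print(s['finger_gap'],s['contact_force'],s['position'])
move_l((.547,.063,.165),.15)
s=get_state(); print(s['finger_gap'],s['contact_force'],s['clock'])
f=snap('wrist','w2')
for k,z in [('castor_l_wheel',.0125),('castor_r_wheel',.0125),('tray',.04),('push_bar',.112)]:
    print(k,[(np.round(d['centre']),round(d['score'],2),px2w(f,d['centre'],z).round(3)) for d in tip_of('wrist',k)[:2]])
movep((.502,-.190,.165),rv(-.12))
f=snap('top','t3'); snap('wrist','w3')
c=cv2.resize(f['img'][210:300,320:450,::-1],None,fx=6,fy=6);cv2.imwrite('pics/t3c.png',c)
E
```

```text
0.4748844871458572 [-1.21632839  0.85864458  4.82956372] [0.54770597 0.06303037 0.07380274]
0.4728038950030978 [-0.59305405  0.13961524 -3.29702169] 7.175
castor_l_wheel []
castor_r_wheel [(array([311., 374.]), 0.95, array([ 0.551, -0.111,  0.013]))]
tray []
push_bar []
```

View pics/w3.png

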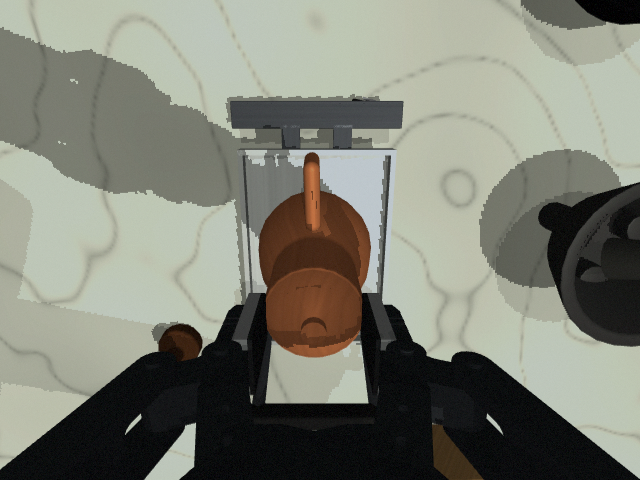

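View pics/w2.png

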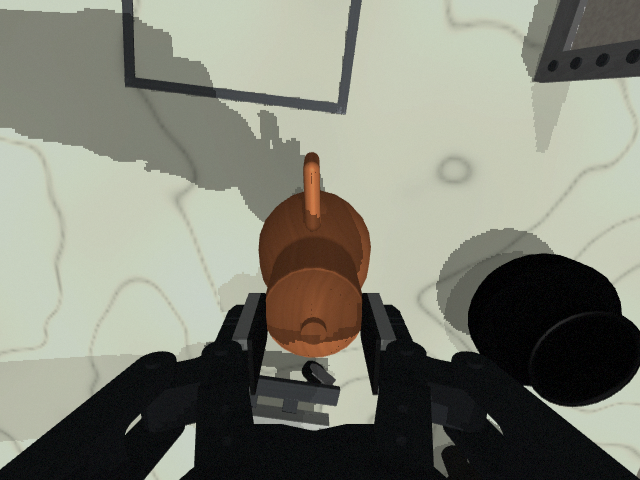

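In the wrist view the pot is held and aligned with the dolly. The beam's top spans (231,101)–(403,128). I'll compute the dolly pose from that.

```bash
python3 - <<'E'
from h import *
f=snap('wrist','w4')
P=np.array([px2w(f,p,.04)[:2] for p in [(231,101),(402,101),(403,128),(231,128)]])
print(P.round(4),P.mean(0)); d=P[0]+P[3]-P[1]-P[2]; print('heading',np.arctan2(d[1],d[0])-np.pi/2, np.linalg.norm(d)/2)
T=np.array([px2w(f,p,.05)[:2] for p in [(240,150),(396,150)]]); print(T, T.mean(0))
h=1.452; u=np.array([np.cos(h),np.sin(h)]); print('origin',P.mean(0)-.106*u, 'target x.018', P.mean(0)-.088*u, get_state()['position'])
E
```

```text
[[ 0.4508 -0.0909]
 [ 0.5778 -0.1059]
 [ 0.5777 -0.1254]
 [ 0.4472 -0.11  ]] [ 0.51335417 -0.10806268]
heading 1.4530027983033693 0.1296861370847056
[[ 0.45308931 -0.12638758]
 [ 0.5695306  -0.14015899]] [ 0.51130995 -0.13327329]
origin [ 0.50079136 -0.21331559] target x.018 [ 0.50292467 -0.19544245] [ 0.50246033 -0.18855034  0.16498182]
```

```bash
python3 - <<'E'
from h import *
move_l((.5025,-.194,.165),.1)
move_l((.5025,-.194,.120),.1)
r=move_l((.5025,-.194,.110),.02,until_force=2.0)
s=get_state(); print(r,s['position'],s['contact_force'])
f=snap('scene','s5'); cv2.imwrite('pics/s5c.png',cv2.resize(f['img'][150:290,180:420,::-1],None,fx=3,fy=3))
E
```

```text
True [ 0.50320401 -0.19434205  0.11359911] [0.43745445 0.34370378 4.11244565]
```

View pics/s5c.png

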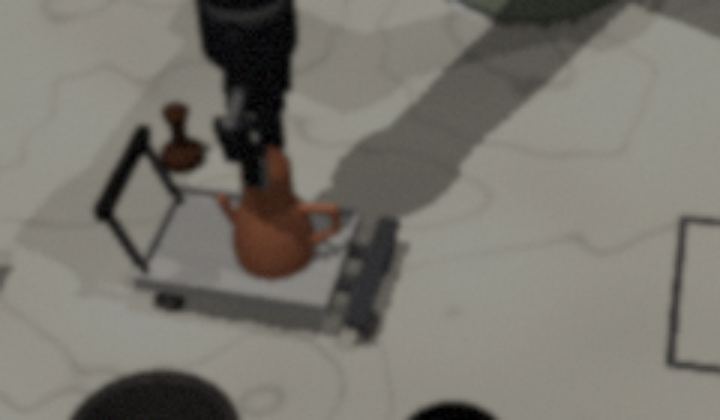

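The pot's base made contact at the expected height (TCP z 0.1136 m). Releasing.

```bash
python3 - <<'E'
from h import *
let_go(); sleep(.4)
p=get_state()['position']
move_l((p[0],p[1],.225),.15)
movep((.486,-.32,.225),rv(1.453))
f=snap('wrist','w6'); s=get_state(); print(s['position'],s['q'],s['clock'])
print('bar px',w2px(f,(.487,-.32,.12)))
for k,z in [('push_bar',.112)]:
    print(k,[(np.round(d['centre']),round(d['score'],2),px2w(f,d['centre'],z).round(3)) for d in tip_of('wrist',k)[:2]])
f=snap('top','t6');cv2.imwrite('pics/t6c.png',cv2.resize(f['img'][210:300,320:450,::-1],None,fx=6,fy=6))
E
```

```text
[ 0.48598064 -0.31964926  0.22475231] [-7.08708016e-01  3.74419257e-01 -7.22285697e-02  1.12465439e+00
  7.09249788e-05 -5.90891628e-01] 13.3167
bar px [313.38828143 228.13626045]
push_bar [(array([313., 227.]), 0.91, array([ 0.488, -0.321,  0.112])), (array([395., 385.]), 0.3, array([ 0.648, -0.263,  0.112]))]
```

View pics/w6.png

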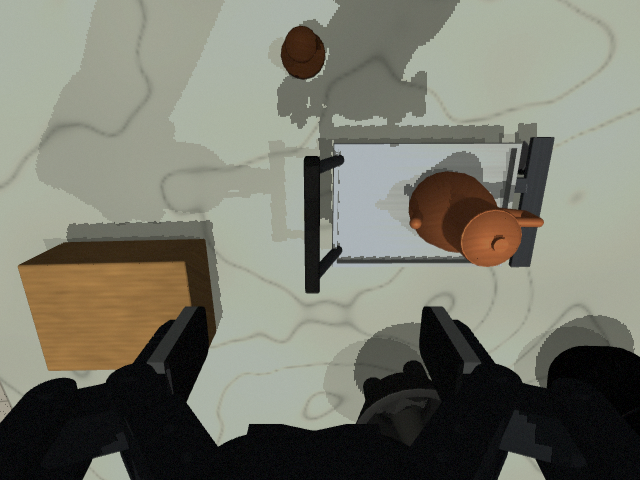

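View pics/t6c.png

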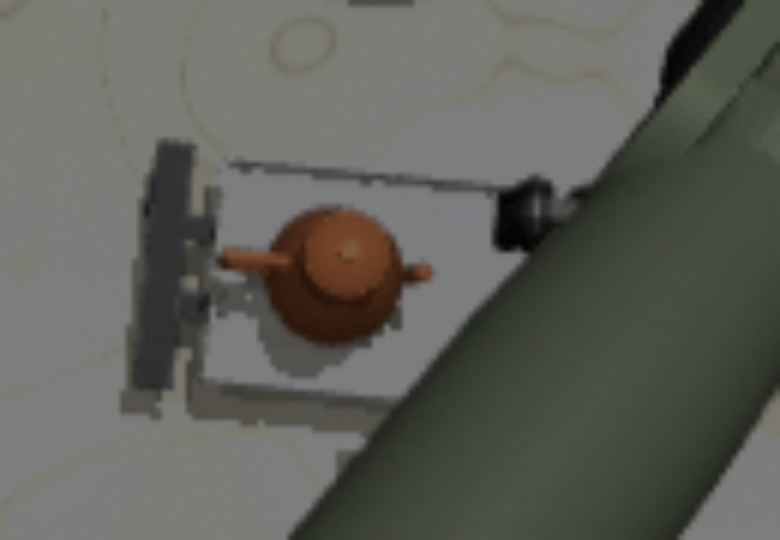

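The pot is upright in the tray: knob at (500,242) in the wrist view, handle to the front. The bar is at (313,225), as predicted. I'll grip the bar.

```bash
python3 - <<'E'
from h import *
move_l((.4872,-.320,.225),.1)
r=move_l((.4872,-.320,.093),.1,until_force=6); print(r)
grab(40); sleep(.2); s=get_state(); print(s['finger_gap'],s['contact_force'],s['position'],s['wrist_torque'],s['clock'])
f=snap('top','t7');cv2.imwrite('pics/t7c.png',cv2.resize(f['img'][210:300,320:450,::-1],None,fx=6,fy=6))
f=snap('wrist','w7')
E
```

```text
False
0.10688473368704911 [-0.62198235 -0.3167709   1.20577718] [ 0.48725263 -0.32011025  0.09313613] [0.00655984 0.10475817 0.03370174] 16.05
```

View pics/w7.png

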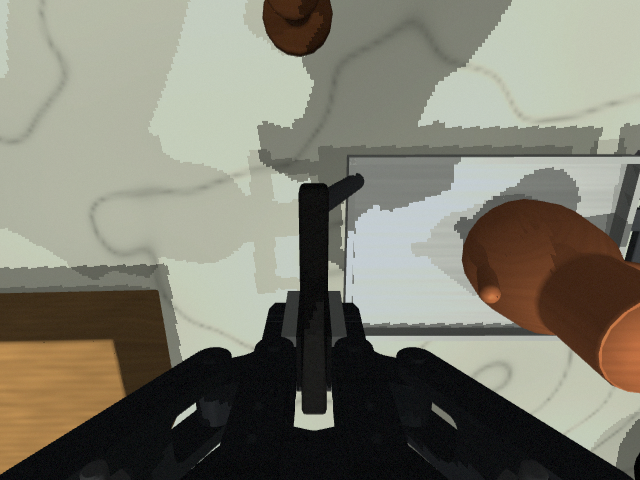

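View pics/t7c.png

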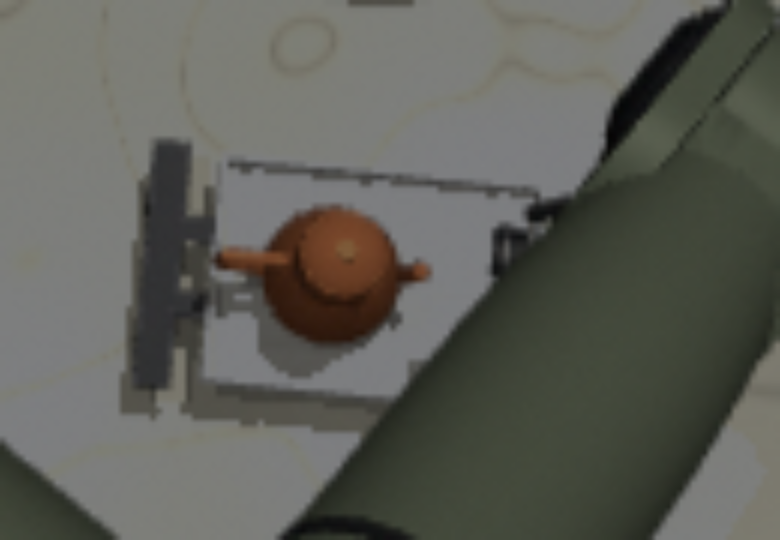

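```bash
cat > plan.py <<'E'
from h import *
from scipy.interpolate import BPoly
M=np.array([.486,.2973]); HM=1.502
um=np.array([np.cos(HM),np.sin(HM)]); vm=np.array([-um[1],um[0]])
def plan(tcp,h,straight=.07,n=14):
    u=np.array([np.cos(h),np.sin(h)]); a=np.array(tcp[:2])+.045*u-M
    s0,l0=a@um,a@vm; s1=-.064; sm=s1-straight
    b=BPoly.from_derivatives([s0,sm],[[l0,np.tan(h-HM),0],[0,0,0]])
    out=[]
    for s in np.linspace(s0,s1,n+1)[1:]:
        l,t,k=(b(s),b(s,1),b(s,2)) if s<sm else (0,0,0)
        hh=HM+np.arctan(t); uu=np.array([np.cos(hh),np.sin(hh)])
        p=M+s*um+l*vm-.045*uu; out.append((p,hh,float(k)))
    return out
E
python3 - <<'E'
from plan import *
s=get_state(); out=plan(s['position'],1.453)
for p,h,k in out: print(p.round(4),round(h,3),round(k,2), None if ik((p[0],p[1],.093),rv(h)) is None else 'ok')
E
```

```text
[ 0.4923 -0.2842] 1.476 1.18 ok
[ 0.4972 -0.2483] 1.531 1.74 ok
[ 0.5004 -0.212 ] 1.596 1.8 ok
[ 0.501  -0.1754] 1.655 1.48 ok
[ 0.499  -0.1386] 1.698 0.9 ok
[ 0.4947 -0.1019] 1.717 0.19 ok
[ 0.4891 -0.0653] 1.711 -0.53 ok
[ 0.4831 -0.0288] 1.681 -1.15 ok
[0.4777 0.0075] 1.633 -1.53 ok
[0.474  0.0438] 1.576 -1.56 ok
[0.4725 0.0801] 1.526 -1.13 ok
[0.4735 0.1163] 1.502 -0.09 ok
[0.476  0.1524] 1.502 0.0 ok
[0.4785 0.1886] 1.502 0.0 ok
```

```bash
python3 - <<'E'
from plan import *
import pickle
s=get_state(); out=plan(s['position'],1.453); pickle.dump(out,open('plan.pkl','wb'))
for p,h,k in out[:7]:
    move_l((p[0],p[1],.093),.06,rot=rv(h)); s=get_state(); print(s['position'].round(4) if hasattr(s['position'],'round') else s['position'],np.round(s['contact_force'],2),round(s['wrist_torque'][2],2),s['clock'])
f=snap('top','t8');cv2.imwrite('pics/t8c.png',cv2.resize(f['img'][220:300,230:400,::-1],None,fx=4.5,fy=4.5))
g=snap('scene','s8');cv2.imwrite('pics/s8c.png',cv2.resize(g['img'][150:300,230:430,::-1],None,fx=4,fy=4))
snap('wrist','w8')
E
```

```text
[ 0.4924 -0.2836  0.093 ] [0.03 0.87 2.79] 0.02 16.9
[ 0.4974 -0.2476  0.093 ] [-0.33  1.49  4.14] 0.01 17.6583
[ 0.5006 -0.2114  0.093 ] [0.73 1.36 5.65] -0.02 18.4167
[ 0.501  -0.1748  0.093 ] [0.12 0.9  4.42] -0.09 19.175
[ 0.4989 -0.138   0.093 ] [ 1.93 -0.08  3.49] -0.13 19.9417
[ 0.4945 -0.1013  0.093 ] [2.77 2.   4.33] -0.09 20.7083
[ 0.4887 -0.0647  0.093 ] [1.55 1.05 4.81] -0.08 21.475
```

View pics/t8c.png

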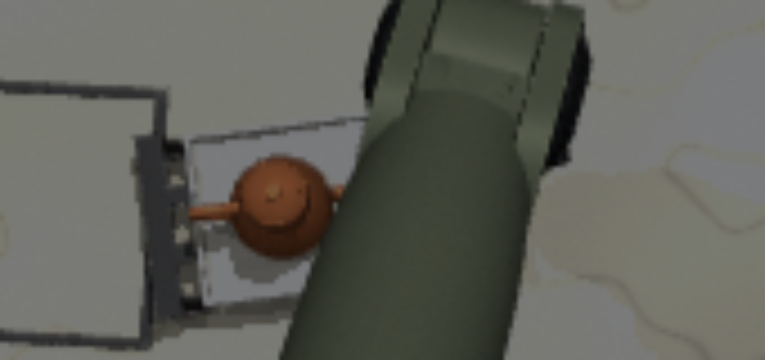

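View pics/s8c.png

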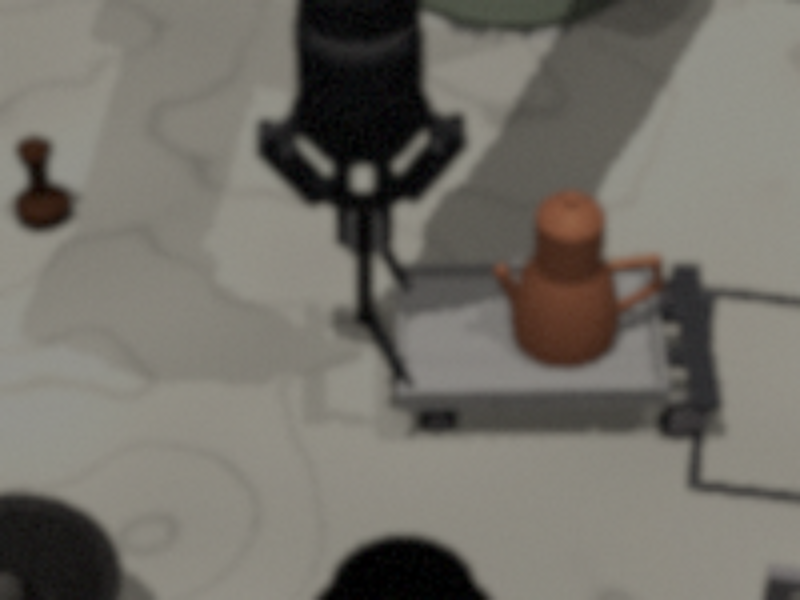

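View pics/w8.png

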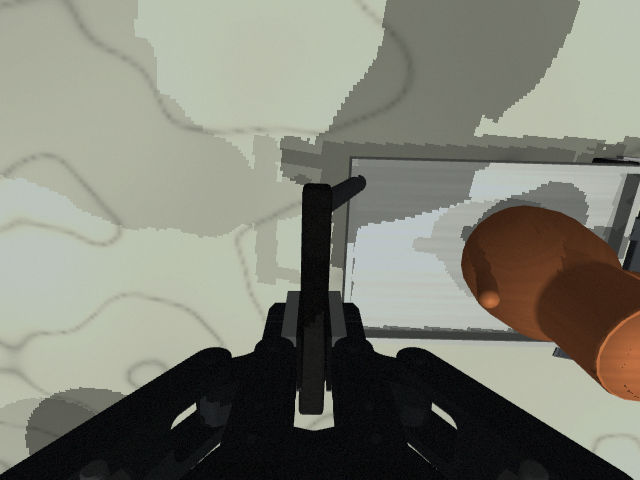

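Both castors now show behind the beam, trailing, in the top crop at (175,150) and (192,293), with the pot standing. I'll measure the heading and continue.

```bash
python3 - <<'E'
from plan import *
import pickle
out=pickle.load(open('plan.pkl','rb'))
f=snap('top','t9')
P=np.array([px2w(f,(x/4.5+230-.4,y/4.5+220-.4),.04)[:2] for x,y in [(137,138),(165,136),(178,318),(149,320)]])
d=P[0]+P[1]-P[2]-P[3]; print('beam',P.mean(0),'heading',np.arctan2(d[1],d[0])+np.pi/2)
p,h,k=out[6]; u=np.array([np.cos(h),np.sin(h)]); print('expected',p+.215*u,h)
for p,h,k in out[7:12]:
    move_l((p[0],p[1],.093),.06,rot=rv(h)); s=get_state(); print(np.round(s['position'],4),np.round(s['contact_force'],2),round(s['wrist_torque'][2],2),s['clock'])
f=snap('top','t10');cv2.imwrite('pics/t10c.png',cv2.resize(f['img'][225:305,170:320,::-1],None,fx=5,fy=5))
g=snap('scene','s10');cv2.imwrite('pics/s10c.png',cv2.resize(g['img'][170:300,340:540,::-1],None,fx=4,fy=4))
E
```

```text
beam [0.46389752 0.15219813] heading 1.6366860709022142
expected [0.45909382 0.14763719] 1.7108590884780335
[ 0.4827 -0.0282  0.0929] [2.03 0.71 5.05] -0.05 22.4417
[0.4774 0.0079 0.0929] [1.75 1.65 5.67] -0.02 23.2
[0.4735 0.0439 0.0929] [1.   1.39 5.52] -0.04 23.9583
[0.4719 0.0802 0.0929] [0.3  0.1  5.87] 0.04 24.7167
[0.4727 0.1163 0.0929] [-0.5   0.77  6.11] 0.06 25.4667
```

View pics/t10c.png

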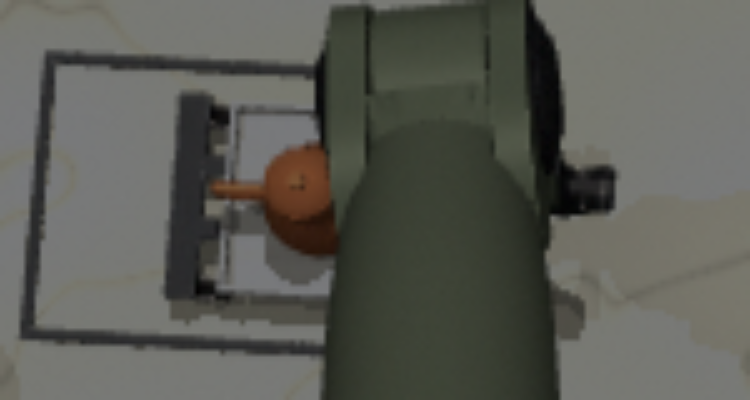

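View pics/s10c.png

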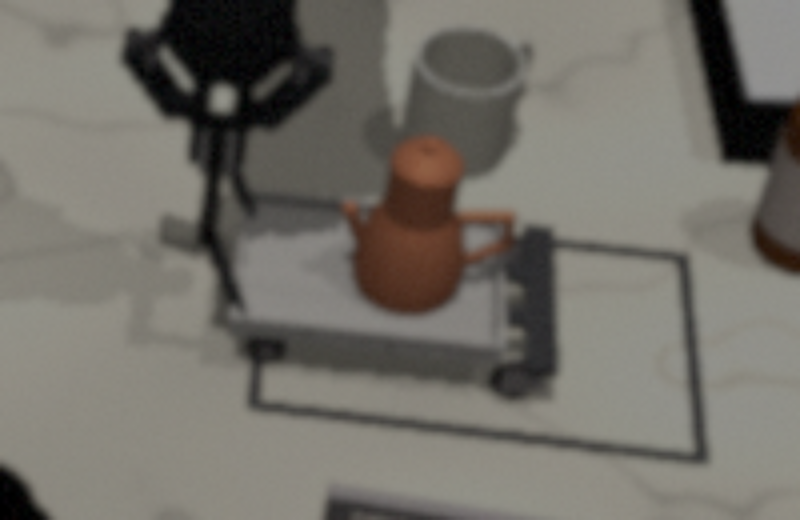

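```bash
python3 - <<'E'
from plan import *
f=snap('top','t11')
P=np.array([px2w(f,(x/5+170-.4,y/5+225-.4),.04)[:2] for x,y in [(180,93),(210,94),(197,299),(167,298)]])
d=P[0]+P[1]-P[2]-P[3]; h=np.arctan2(d[1],d[0])+np.pi/2; print('beam',P.mean(0),'heading',h,np.linalg.norm(d)/2)
t=get_state()['position'][:2]; v=P.mean(0)-t; print('heading via bar',np.arctan2(v[1],v[0]),np.linalg.norm(v))
u=v/np.linalg.norm(v); o=t+.109*u-M; print('in mark', o@um,o@vm)
E
```

```text
beam [0.48724154 0.33182964] heading 1.5189990878162334 0.12930153575802086
heading via bar 1.5033710937709068 0.21608095396300883
in mark -0.07254754615658604 0.000988221537194497
```

On track: 72.5 mm to go, 1 mm off laterally, and square. I'll finish the straight run, measure again, then release.

```bash
python3 - <<'E'
from plan import *
for d in (.036,.0725):
    p=get_state()['position'][:2] if d==.036 else p
    q=np.array(p)+d*um; move_l((q[0],q[1],.093),.05,rot=rv(HM))
sleep(.3); let_go(); sleep(.2)
s=get_state(); print(s['position'],s['clock'])
move_l((s['position'][0],s['position'][1],.26),.12)
s=get_state();set_joints([-.9]+list(s['q'][1:]))
sleep(.3)
f=snap('top','t12');cv2.imwrite('pics/t12c.png',cv2.resize(f['img'][225:305,165:320,::-1],None,fx=5,fy=5))
g=snap('scene','s12');cv2.imwrite('pics/s12c.png',cv2.resize(g['img'][170:300,340:540,::-1],None,fx=4,fy=4))
for k,z in [('caddy',0),('push_bar',.112),('tray',.04),('castor_l_wheel',.0125),('castor_r_wheel',.0125)]:
  for n,ff in (('top',f),('scene',g)):
    for d in tip_of(n,k)[:1]: print(n,k,round(d['score'],2),px2w(ff,d['centre'],z).round(3))
print(get_state()['clock'])
E
```

```text
[0.47768949 0.18856118 0.09303319] 28.5917
top caddy 0.74 [0.491 0.299 0.   ]
scene caddy 0.59 [0.497 0.297 0.   ]
top push_bar 0.97 [0.477 0.184 0.112]
scene push_bar 0.65 [0.479 0.193 0.112]
top tray 0.77 [0.491 0.312 0.04 ]
scene tray 0.63 [0.493 0.301 0.04 ]
top castor_l_wheel 0.21 [0.49  0.295 0.012]
scene castor_r_wheel 0.42 [0.54  0.382 0.012]
33.0167
```

View pics/t12c.png

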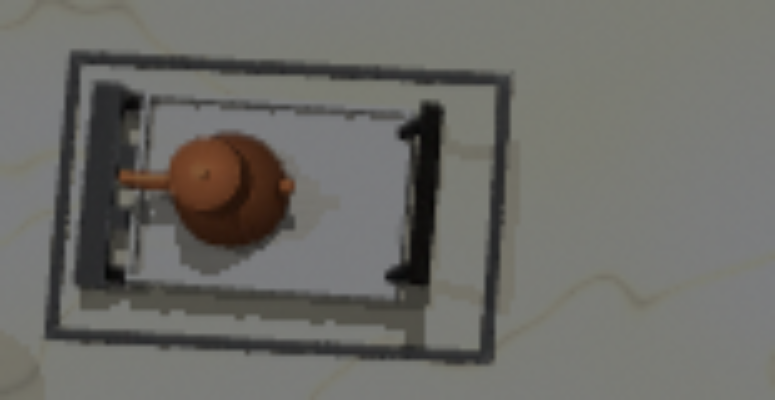

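View pics/s12c.png

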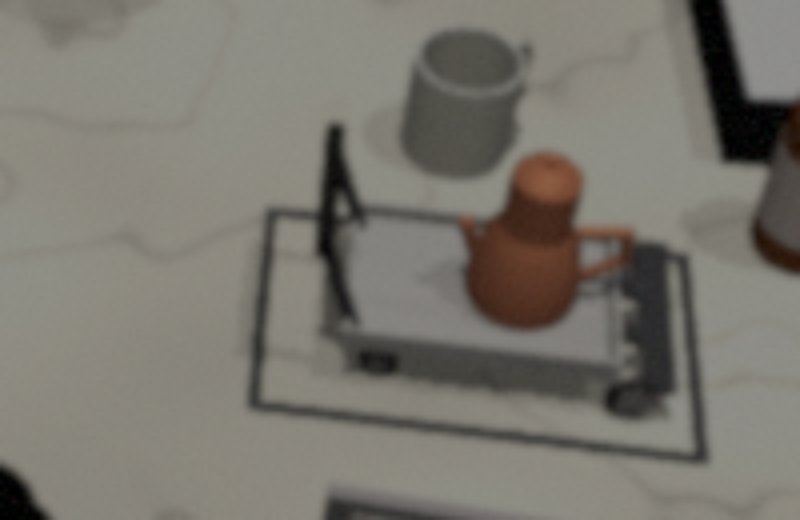

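```bash
python3 - <<'E'
from plan import *
f=snap('top','t13')
b=lambda x,y,z:px2w(f,(x/5+165-.4,y/5+225-.4),z)[:2]
P=np.array([b(*p,.04) for p in [(92,84),(122,85),(108,288),(77,287)]]); B=(b(432,104,.12)+b(420,286,.12))/2
v=P.mean(0)-B; h=np.arctan2(v[1],v[0]); u=v/np.linalg.norm(v); o=B+.109*u-M
print('heading',h-HM,np.linalg.norm(v),'in mark',o@um,o@vm)
movep((.487,.31,.33),rv(HM-np.pi/2))
f=snap('wrist','w13')
for k in ['castor_l_wheel','castor_r_wheel','coffee_pot','caddy']:
    print(k,[(np.round(d['centre']),round(d['score'],2),((px2w(f,d['centre'],.0125)[:2]-M)@um).round(3),((px2w(f,d['centre'],.0125)[:2]-M)@vm).round(3)) for d in tip_of('wrist',k)[:2]])
print(get_state()['clock'])
E
```

```text
heading -0.016559050277490384 0.2159456270616001 in mark -0.00033196020189510704 0.00033962645670644143
castor_l_wheel [(array([272., 118.]), 0.54, np.float64(0.09), np.float64(0.053))]
castor_r_wheel [(array([357., 121.]), 0.65, np.float64(0.087), np.float64(-0.054)), (array([317., 181.]), 0.43, np.float64(0.011), np.float64(-0.004))]
coffee_pot [(array([318., 179.]), 0.71, np.float64(0.014), np.float64(-0.005))]
caddy [(array([311., 301.]), 0.18, np.float64(-0.166), np.float64(0.004))]
35.7167
```

View pics/w13.png

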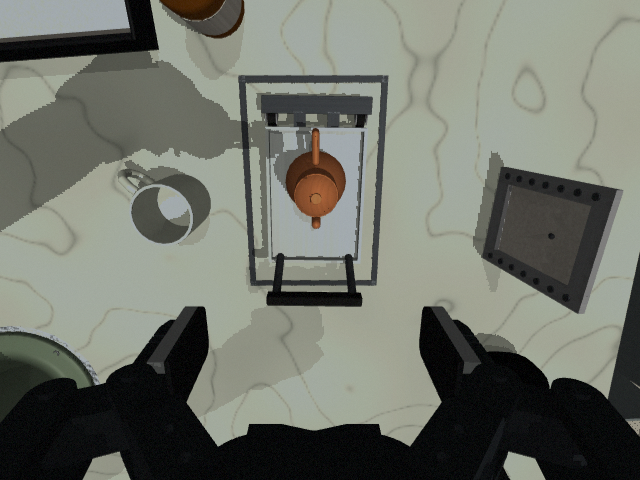

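The dolly is centred and square. Both castors trail straight at (271,119) and (361,120), and the pot stands in the tray at (316,185). I'm handing in.

```bash
python3 - <<'E'
from h import *
sign_off(); print(get_state()['clock'])
E
```

```text
the job is handed in; nothing more can be done
the job is handed in; nothing more can be done
```

The coffee pot is standing upright in the dolly's tray and the dolly is parked in the mark, let go and handed in at about 36 s of the 64 s allowed. No verdict is reported, so the figures below are my own last checks.

**What I did:** I lowered the pot onto the tray until it touched and released it there. Then I gripped the push bar and pushed the dolly forwards along an S-curve that ended in a straight run of about 70 mm. Both castors were already trailing straight in the pictures when the dolly's middle was about 0.25 m short of the mark's middle.

**Last checks, from the top and wrist cameras:**

| Check | Measured | Allowed |
|---|---|---|
| Dolly's middle from the mark's middle, along and across | under 1 mm each way | 25 mm |
| Angle off square | about 0.02 rad | 0.18 rad |
| Left castor wheel in the mark's frame, centred on the dolly | x 90, y +53 mm | x below 96, y +49 to +61 mm |
| Right castor wheel in the mark's frame, centred on the dolly | x 87, y −54 mm | x below 96, y −61 to −49 mm |

- **Pot and other things:** The pot stood upright in the tray. I did not re-measure the other things on the counter. The arm never went near them, and those in the last view (mug, tin frame, bottle) looked undisturbed.
- **Disagreement:** The detectors' estimates of the dolly's origin were 5 to 11 mm to the side of my beam-and-bar measurement, still inside the tolerance. They also gave one low-scoring false hit for the dolly and some for the castors, which I set aside after looking at the pictures.

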